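# Push the biscuit tin home in its row

### The arm

A 6-joint arm with a two-finger parallel gripper is mounted at the origin on the work surface. World frame = base frame: x ahead of the robot, y to its left, z up, the work surface at z = 0. Lengths are in m, angles in degrees, forces in N, time in s.
With the tool pointing down it reaches from about 0.4 to 0.825 m from the base axis. Payload 7 kg.
Tool frame: the origin (TCP) lies on the centre line of the jaws, within the pads' length; the fingertips stand 19 mm ahead of it and the grasp point (between the pads) is the TCP (r.tips_ahead is the distance from the TCP to the fingertips, in m); z points along the fingers, y is the line along which they close (so a half turn about z gives the same grasp; the last joint's range is limited). The gripper opens to 88 mm and grips with 3 to 60 N. Pads are 19 mm wide; open, the fingers measure 130 mm over their backs; the gripper's body (78 mm by 193 mm) begins 47 mm behind the grasp point.
Start: joints at [92.08, 20.546, 0.682, 0, -70.136, -16.507], TCP at [0.168, 0.654, 0.246] pointing down, gripper open.
Joint ranges: [-176.03, 176.03], [-82.01, 121.73], [-58.28, 71.71], [-173.87, 95.51], [-174.79, -0.11], [-173.66, 173.66]. Speed limits (degrees/s): [136.94, 136.94, 172.46, 180, 180, 180].

### API

Orientations are given as [roll, pitch, yaw] about the fixed x, y, z axes, in that order (R = Rz(yaw) Ry(pitch) Rx(roll)).
In Python, from plant import r, viewer, close_job gives the robot as it stands. The module is installed in compiled form; this text tells all that it offers.
- The arm moves only by the tool arm_command, never from a script. Its arguments are lists of equal length, an entry for each row: "travel": the shift along the world's x, y, z scaled (see below), a list of three; "delta_rot": the turn, a rotation vector about the world's x, y, z scaled (see below), a list of three. In form: {"travel": [[dx, dy, dz], ...], "delta_rot": [[rx, ry, rz], ...]}. A call has 1 to 20 rows; each row is the pose to reach, as a shift and turn from the pose commanded when the call began; what a row does not reach only later rows make up. The controller multiplies each number of a shift by 0.5 m and each number of a turn by 90 degrees. A row lasts 1/8 s, in which the tool goes at most 62.5 mm and 10.7 degrees, less where a joint would pass 70% of its speed; a pose out of reach is approached as far as the arm can. A call with a number of a shift or a turn outside -1 to 1 is refused whole. A call with a gripper value outside its range is refused whole. "grip" is the opening, from 0 (shut) to 1 (fully open), set as the call begins (left out, the last holds). The fingers move at their own pace and stop on an object; "newtons" is the grip in N (left out, the last holds). Time passes only in rows, so rows that repeat a pose let the fingers close. It gives the time, the measured TCP pose, the force, the opening and the grip force at its end, in the units of the state.
- r.get_state(): the state, without advancing time (a new reading comes with each control period).
- viewer.capture(name): name is "scene" or "side" or "wrist"; returns a dict with "img" (420x560x3 uint8, red, green, blue), "camera_matrix" (3x3 intrinsics, pixels), "R" (3x3) and "t" (3): a world point X has camera coordinates R X + t; the wrist camera has in their place "mount" (4x4, takes a point from camera to tool coordinates, whose origin is the TCP and whose axes are the flange's). Camera axes: x right, y down, z forward; pixel columns grow to the right and rows downward; lengths in m; the calibration is good to about 2 mm. A picture is of the moment at which its call begins: read the wrist's pose just before it. There is no depth.
- close_job(): hands the job in; it is judged then, once.
The state is a dict: "time_s": time; "joints": joint angles; "qd": joint speeds; "joint_torque": joint torques, N m; "tcp_pos": TCP position; "eef_rot": TCP orientation; "contact_force": force on the tool from outside, world axes, zero at the start; "moment": the same for the moment, N m; "gripper_width": finger opening in m; "gripper_force": force on a finger pad.
Only numpy, scipy, OpenCV 4.12 (cv2) and the standard library are available. Lean on these libraries where they do the work, as an engineer would, in place of code of your own. Each camera call takes 0.05 s, during which the arm holds its last target. There are 200 camera calls.

### The job

The square-cornered biscuit tin has been left out in front of its row. With the fingertips, push it along the worktop, without picking it up or tipping it, into the space between the two round canisters until it stands flush with its long side against the wooden back rail, clearly apart from both canisters (about midway between them). Leave the canisters and everything else standing where they are, and take the hand away.

Things in the scene. Friction and masses are not known exactly. Their poses are not given: they have to be found in the camera images.
- rail: Low straight wooden rail fixed on the worktop, 20 mm thick, 520 mm long, 50 mm high. Origin: centre of its underside. Its y axis runs along its length; its front face, the stop, is the plane x = -10 mm of its own frame and looks to its -x (towards the robot).
- tin: Loose rectangular tin, red, flat steel lid, 100 mm deep (its x) by 120 mm wide (its y, the long side) by 71 mm high, 0.3 to 0.65 kg; sliding it takes up to about 12 N. Origin: centre of its underside. It starts in front of the row, +x side roughly towards the rail (turned up to 0.5 rad). Home: +x side flat against the rail's front face, so its origin at x = -60 mm in the rail's frame.
- canister_tall: Loose round red canister with steel lid and small knob, 70 mm diameter, 88 mm high. Origin: centre of its underside. It stands against the rail to one side of the space (left or right varies), about 135 mm from the rail's middle. Stays where it is.
- canister_short: Loose round red canister with steel lid and small knob, 70 mm diameter, 66 mm high. Origin: centre of its underside. It stands against the rail on the other side of the space, about 135 mm from the rail's middle. Stays where it is.
- salt: Loose white shaker, 42 mm diameter, 73 mm high, by the rail's left (+y) end, outside the canister. Origin: centre of its underside. Stays where it is.
- pepper: Loose dark wooden shaker, 42 mm diameter, 73 mm high, by the rail's right (-y) end, outside the canister. Origin: centre of its underside. Stays where it is.
- mug: Loose yellow mug, 76 mm diameter, 85 mm high, left of the work, handle on its own +y side. Origin: centre of its underside. Stays where it is.
- bowl: Loose blue bowl, 130 mm diameter, 55 mm high, right of the work. Origin: centre of its underside. Stays where it is.
- spoon: Loose steel spoon with a wooden handle, lying on the worktop at the left, near the robot. Its x axis runs along it. Stays where it is.
Mind the look-alikes: they are no part of the job. Leave any green or orange look-alike of the tin alone. What is shaped like the canister_short but black is not meant.

How it is judged (in metres and radians):
At the end, for the whole second after the job is handed in: Tin upright, flat and at rest between the canisters, long side along the rail within 0.06 rad and 5 mm, at least 12 mm clear of each canister (centres over 107 mm apart); canisters within 12 mm, other things within 15 mm of their starts (x of tin in the frame of rail between -0.065 and -0.055 m and y of tin in the frame of rail between -0.05 and 0.05 m and angle between the x axis of tin and the x axis of rail, either way round below 0.06 rad and horizontal distance between tin and canister_tall above 0.107 m and horizontal distance between tin and canister_short above 0.107 m and angle between tin's own z axis and vertical below 0.05 rad and height (world z) of tin below 0.004 m and linear speed of tin below 0.01 m/s and distance of each of canister_tall, canister_short from where it was at the start of the episode below 0.012 m and distance of each of salt, pepper, mug, bowl, spoon from where it was at the start of the episode below 0.015 m); the robot touches nothing.
It fails at once if the tin is lifted off the worktop (more than 12 mm) (height (world z) of tin above 0.012 m).
It fails at once if the tin is tipped (more than 0.2 rad) (angle between tin's own z axis and vertical above 0.2 rad).
It fails at once if a round canister is shifted more than 12 mm or tipped (distance of any of canister_tall, canister_short from where it was at the start of the episode above 0.012 m or angle between any of canister_tall, canister_short's own z axis and vertical above 0.3 rad).
It fails at once if a shaker, the mug, the bowl or the spoon is shifted more than 15 mm (distance of any of salt, pepper, mug, bowl, spoon from where it was at the start of the episode above 0.015 m).
It also fails if it takes over 72 s, if anything falls off the work surface, if the arm or the gripper's body presses on something with over 40 N, if the wrist force passes 120 N, or if a joint passes its speed limit or range.

## Working session

There is one attempt and no reset: what is moved stays moved. The work goes in short steps, Python scripts to look and compute and a tool call to move; the robot and the scene stay as the last step left them, time stands still between calls to the robot, and variables do not carry over. Pictures are saved under pics/ and viewed, at most 10 in all, crops included, and the job is handed in when it is done.

Besides the shell and the picture viewer there is one more tool, called in YAML: its name, and indented under it one key for each argument. arm_command: Moves the arm, as the interface text tells. Shifts and turns lie within -1 to 1; 1 stands for 0.5 m of shift or 90 degrees of turn. Its arguments: {"type":"object","properties":{"travel":{"type":"array"},"delta_rot":{"type":"array"},"grip":{"type":"number"},"newtons":{"type":"number"}},"required":["travel","delta_rot"]}

```bash
mkdir -p pics; python3 - <<'E'
from plant import r,viewer
import cv2,numpy as np,pickle
s=r.get_state();print(s)
d={n:viewer.capture(n) for n in("scene","side")}
pickle.dump(d,open('c0.pkl','wb'))
for n in d:
    cv2.imwrite(f'pics/{n}0.png',d[n]['img'][...,::-1]);print(n,d[n]['camera_matrix'],d[n]['R'],d[n]['t'],-d[n]['R'].T@d[n]['t'])
E
```

```text
{'time_s': 0.0, 'joints': array([ 9.20807542e+01,  2.05910685e+01,  6.33491974e-01, -2.20375247e-02,
       -7.01360022e+01, -1.65054901e+01]), 'qd': array([-0.0596032 ,  0.07872198,  0.0068367 , -0.06396522,  0.03388511,
        0.1430219 ]), 'joint_torque': array([ 9.10825838e-04, -5.82715559e+01,  2.93052864e+01,  6.99683726e+00,
        6.99693774e-03, -1.61065159e-04]), 'tcp_pos': array([0.16806233, 0.6532601 , 0.24461863]), 'eef_rot': array([ 1.79904391e+02, -6.72627222e-03, -1.44322353e+01]), 'contact_force': array([ 0.1732735 , -0.30917582,  0.36802106]), 'moment': array([0.02386313, 0.0445422 , 0.02882357]), 'gripper_force': 0.0, 'gripper_width': 0.087382717287639}
scene [[402.16343256   0.         281.08253782]
 [  0.         402.16343256 205.76531294]
 [  0.           0.           1.        ]] [[ 0.32397943  0.94594365 -0.01509755]
 [ 0.79266609 -0.28012522 -0.54148899]
 [-0.51644728  0.16346398 -0.84057227]] [-0.1441397  -0.41489842  1.38665145] [ 1.09170657 -0.20654304  0.93874167]
side [[543.97019555   0.         281.31498616]
 [  0.         543.97019555 211.30780803]
 [  0.           0.           1.        ]] [[ 0.86832507 -0.49588518  0.01046286]
 [-0.25343021 -0.46170738 -0.85005848]
 [ 0.42636218  0.73547548 -0.52658437]] [-0.46831232  0.15114451  1.38202476] [-0.14429118 -1.17888993  0.86113421]
```

View pics/scene0.png

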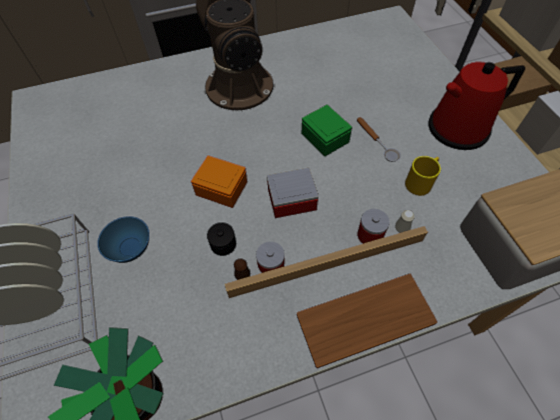

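View pics/side0.png

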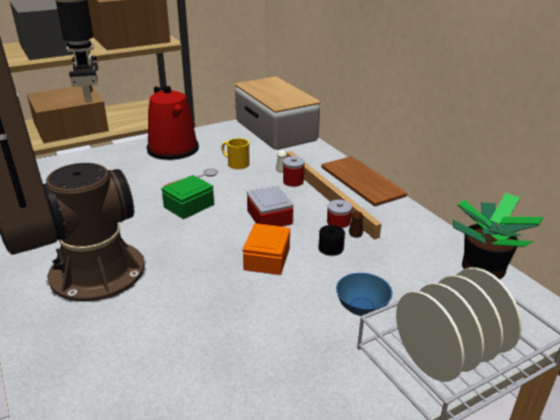

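Scene view: the red tin with a steel lid is at (293,192), the orange one at (219,181) and the green one at (326,130). The red canisters are at (374,226) and (270,258), and a black look-alike is at (221,239). The red-sided tin is the one meant, and the red canisters at the rail are the real pair. I'll confirm this in an enlarged crop.

```bash
python3 - <<'E'
import cv2,numpy as np,pickle
d=pickle.load(open('c0.pkl','rb'))
a=d['scene']['img'][150:300,215:435];b=d['side']['img'][140:260,230:395]
a=cv2.resize(a,None,fx=3.6,fy=3.6,interpolation=cv2.INTER_CUBIC)
cv2.imwrite('pics/cropA.png',a[...,::-1])
b=cv2.resize(b,None,fx=4.8,fy=4.8,interpolation=cv2.INTER_CUBIC)
cv2.imwrite('pics/cropB.png',b[...,::-1])
E
```

```text
(no output)
```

View pics/cropA.png

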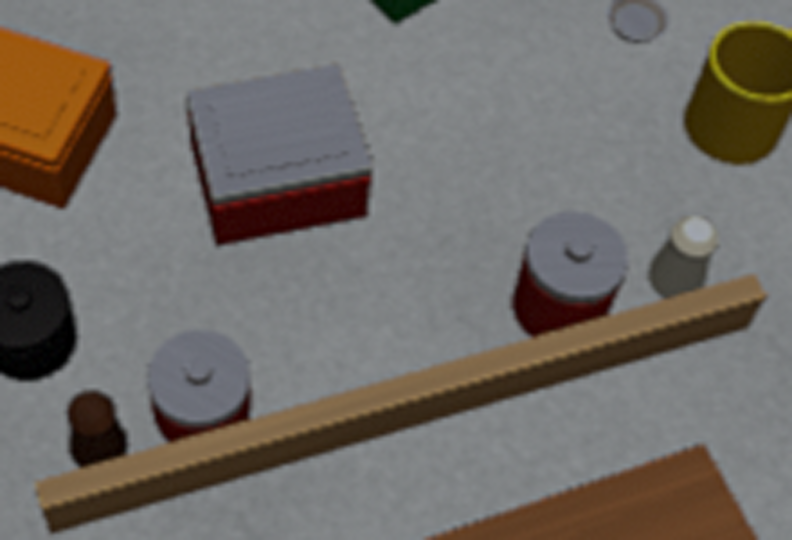

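View pics/cropB.png

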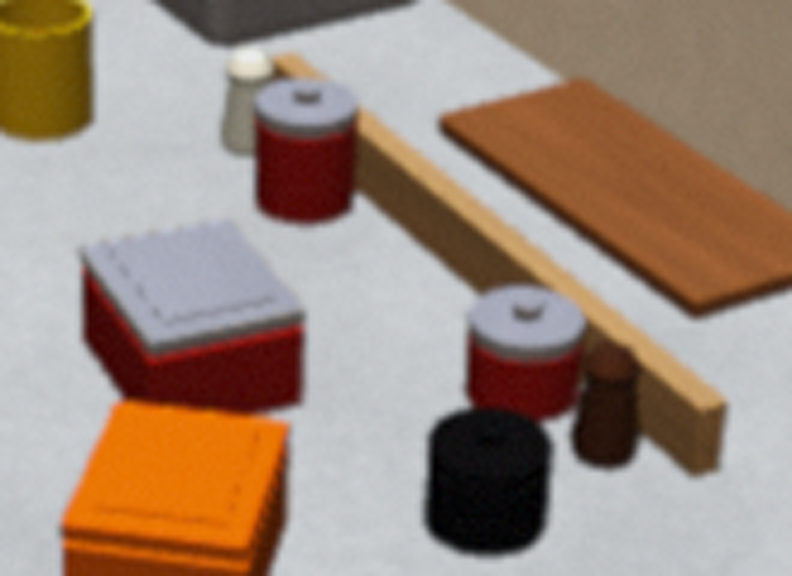

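The crops confirm it. The tin has red sides and a steel lid, with lid corners in crop A at (188,97), (340,66), (372,162) and (213,197). The tall canister is on the left (+y) and the short one on the right. The black one is outside the row. Next I'll measure with masks and cross-check against these corners.

```bash
cat > h.py <<'E'
import numpy as np,cv2
def ray(c,uv,z):
    uv=np.atleast_2d(np.array(uv,float));K=c['camera_matrix'];R=c['R'];o=-R.T@c['t']
    v=np.c_[uv,np.ones(len(uv))]@np.linalg.inv(K).T@R
    return (o+v*((z-o[2])/v[:,2])[:,None])[:,:2]
def blobs(m,amin=60):
    m=cv2.morphologyEx(m.astype(np.uint8),cv2.MORPH_OPEN,np.ones((3,3)))
    return sorted([c for c in cv2.findContours(m,0,cv2.CHAIN_APPROX_NONE)[0] if cv2.contourArea(c)>amin],key=cv2.contourArea)[::-1]
def lidmask(im):
    i=cv2.GaussianBlur(im,(3,3),0).astype(int);return i[...,2]-(i[...,0]+i[...,1])/2
def rect(P):
    (c,s,a)=cv2.minAreaRect(np.float32(P*1000));return np.round(c,1),np.round(s,1),round(a,1)
E
python3 - <<'E'
from h import *;import pickle
d=pickle.load(open('c0.pkl','rb'))
sa=lambda p:np.array(p)/3.6+[215-.36,150-.36]
sb=lambda p:np.array(p)/4.8+[230-.4,140-.4]
print('manual tin scene',ray(d['scene'],sa([(188,97),(340,66),(372,162),(213,197)]),.071).round(4).tolist())
print('manual tin side',ray(d['side'],sb([(82,250),(232,222),(303,315),(150,348)]),.071).round(4).tolist())
for n,s,t,h in(('scene',sa,(577,255),(199,375)),('side',sb,(306,105),(527,320))):
    print(n,'can',ray(d[n],s([t]),.088).round(4),ray(d[n],s([h]),.066).round(4))
print('rail manual',ray(d['scene'],sa([(38,483),(752,275),(765,297),(47,508)]),.05).round(4).tolist())
for n in d:
    im=d[n]['img'];L=lidmask(im);hsv=cv2.cvtColor(im,cv2.COLOR_RGB2HSV)
    box=np.zeros(L.shape,bool)
    if n=='scene': box[150:300,250:400]=1
    else: box[140:260,235:360]=1
    hb=(hsv[...,0]>110)&(hsv[...,0]<135)&(L>9)&box
    print(n,'L table',np.percentile(L[box],[10,50,80,90,95]))
    for c in blobs(hb,120)[:4]:
        p=c[:,0];print(' blob',cv2.contourArea(c),p.mean(0).round(1),'z71',rect(ray(d[n],p,.071)))
    R=((hsv[...,0]<6)|(hsv[...,0]>174))&(hsv[...,1]>150)&(hsv[...,2]>40)&box
    for c in blobs(R,60)[:3]: print(' red',cv2.contourArea(c),c[:,0].mean(0).round(1),cv2.approxPolyDP(c,2.5,True)[:,0].tolist())
    T=(hsv[...,0]>10)&(hsv[...,0]<22)&(hsv[...,1]>70)&(hsv[...,2]>(115 if n=='scene' else 140))
    for c in blobs(T,300)[:4]:
        p=c[:,0]
        print(' tan',cv2.contourArea(c),p.mean(0).round(1),'z50',rect(ray(d[n],p,.05)))
E
```

```text
manual tin scene [[0.4573, -0.0436], [0.468, 0.074], [0.558, 0.0642], [0.5483, -0.0541]]
manual tin side [[0.4607, 0.0681], [0.5581, 0.0548], [0.5397, -0.0626], [0.4441, -0.0518]]
scene can [[0.6861 0.1617]] [[ 0.6762 -0.1065]]
side can [[0.6639 0.143 ]] [[ 0.6567 -0.1238]]
rail manual [[0.7077, -0.2276], [0.7235, 0.2865], [0.7421, 0.2861], [0.7262, -0.2264]]
scene L table [-26.    3.5   3.5   7.5  10.5]
 blob 925.0 [292.6 186.4] z71 (array([506.7,   9.8]), array([110.7,  90.6]), 83.4)
 blob 427.5 [269.9 253.7] z71 (array([ 678.3, -108.1]), array([59.9, 57.9]), 70.7)
 blob 405.0 [374.7 220.1] z71 (array([677.3, 169.7]), array([59.6, 62.4]), 64.8)
 red 389.0 [295.4 207.7] [[316, 199], [275, 207], [275, 216], [315, 209]]
 red 125.5 [369.6 235.8] [[360, 233], [363, 241], [381, 237], [364, 230]]
 tan 4685.5 [535.8 201.4] z50 (array([722.3, 579.3]), array([185.4, 396. ]), 50.7)
 tan 1248.5 [325.3 258. ] z50 (array([724. ,  28.8]), array([516.7,  18.2]), 88.2)
 tan 1189.0 [218.3 174.5] z50 (array([ 387.3, -164.6]), array([121., 101.]), 49.0)
 tan 572.5 [524.4  42.2] z50 (array([ 177.5, 100
[... 157 characters left out ...]
83.8)
 blob 179.0 [338.6 205.8] z71 (array([ 651.4, -128.4]), array([59.1, 61. ]), 2.8)
 red 517.0 [269.4 214.4] [[248, 200], [248, 210], [256, 221], [281, 225], [291, 222], [291, 208], [261, 214]]
 red 289.0 [293.1 175.4] [[284, 167], [285, 183], [301, 183], [303, 168]]
 red 218.0 [338.6 219.1] [[328, 213], [329, 224], [343, 226], [349, 223], [350, 214], [338, 216]]
 tan 1746.5 [ 87.8 128.7] z50 (array([216.4, 863.5]), array([499.3, 316.3]), 0.2)
 tan 1615.0 [364.5 177.8] z50 (array([841.2,  13.8]), array([128.8, 294.1]), 0.3)
 tan 1563.0 [276.5  92.3] z50 (array([986.4, 837.2]), array([236.1, 404.7]), 0.0)
 tan 1023.0 [266.7 239.2] z50 (array([ 413.7, -143.4]), array([129.7, 102.5]), 48.7)
```

arm_command:
  travel:
    - [0,0,0.12]
    - [0,0,0.2]
    - [0.42,-0.51,0.2]
    - [0.42,-0.51,0.2]
    - [0.42,-0.51,0.2]
    - [0.42,-0.51,0.2]
    - [0.42,-0.51,0.2]
    - [0.42,-0.51,0.2]
    - [0.42,-0.51,0.2]
    - [0.42,-0.51,0.2]
  delta_rot:
    - [0,0,0]
    - [0,0,0]
    - [0,0,0.09]
    - [0,0,0.09]
    - [0,0,0.09]
    - [0,0,0.09]
    - [0,0,0.09]
    - [0,0,0.09]
    - [0,0,0.09]
    - [0,0,0.09]
  grip: 1

```text
time_s: 1.35
tcp_pos: [0.3778, 0.3994, 0.3453]
eef_rot: [180.0, 0.0, -6.3]
contact_force: [0.0, 0.2, -0.1]
gripper_width: 0.0879
gripper_force: 0.0
```

arm_command:
  travel:
    - [0.104,-0.766,-0.1]
    - [0.104,-0.766,-0.1]
    - [0.104,-0.766,-0.1]
    - [0.104,-0.766,-0.1]
    - [0.104,-0.766,-0.1]
    - [0.104,-0.766,-0.1]
    - [0.104,-0.766,-0.1]
    - [0.104,-0.766,-0.1]
    - [0.104,-0.766,-0.1]
    - [0.104,-0.766,-0.1]
  delta_rot:
    - [0,0,0]
    - [0,0,0]
    - [0,0,0]
    - [0,0,0]
    - [0,0,0]
    - [0,0,0]
    - [0,0,0]
    - [0,0,0]
    - [0,0,0]
    - [0,0,0]

```text
time_s: 2.6
tcp_pos: [0.4303, 0.017, 0.2956]
eef_rot: [-180.0, -0.0, -6.2]
contact_force: [0.7, 0.4, -0.5]
gripper_width: 0.0874
gripper_force: 0.0
```

```bash
python3 - <<'E'
from h import *;import pickle
from plant import r,viewer
from scipy.spatial.transform import Rotation as Ro
d=pickle.load(open('c0.pkl','rb'))
sa=lambda p:np.array(p)/3.6+[215-.36,150-.36]
print('green corner',ray(d['scene'],sa([(397,20)]),0.0))
im=d['scene']['img'];h=cv2.cvtColor(im,cv2.COLOR_RGB2HSV)
for nm,lo,hi in(('green',45,75),('orange',8,16)):
    m=(h[...,0]>=lo)&(h[...,0]<=hi)&(h[...,1]>180);m[:,:180]=0;m[:,360:]=0
    c=blobs(m,300)[0][:,0];P=ray(d['scene'],c,.06);print(nm,P.min(0),P.max(0))
s=r.get_state();w=viewer.capture('wrist')
print(s['tcp_pos'],s['eef_rot'],s['time_s']);pickle.dump((s,w),open('w0.pkl','wb'))
cv2.imwrite('pics/w0.png',w['img'][...,::-1])
E
```

```text
green corner [[0.38739485 0.15942607]]
green [0.25043783 0.10752229] [0.42938344 0.24698768]
orange [ 0.32664396 -0.23875449] [ 0.50989899 -0.09223647]
[0.43034241 0.016986   0.29564765] [-1.79993554e+02 -6.48730212e-03 -6.20380026e+00] 2.6
```

View pics/w0.png

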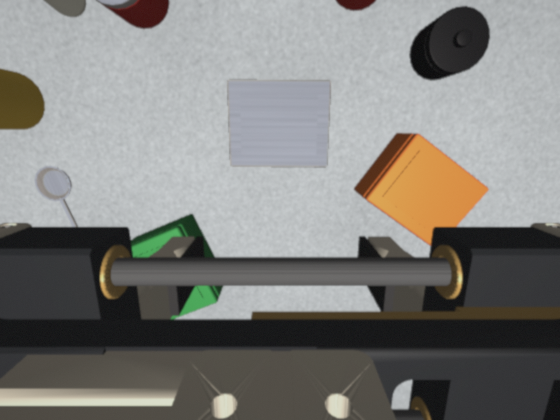

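The wrist view shows the tin's steel lid at (228–330, 80–167), square to the tool. The green and orange look-alikes are clear of both fingers.

```bash
cat >> h.py <<'E'
from scipy.spatial.transform import Rotation as Ro
def wcam(s,w):
    T=np.eye(4);T[:3,:3]=Ro.from_euler('xyz',s['eef_rot'],degrees=True).as_matrix();T[:3,3]=s['tcp_pos']
    M=np.linalg.inv(T@w['mount']);return dict(camera_matrix=w['camera_matrix'],R=M[:3,:3],t=M[:3,3])
def lid(c,im,z=.071,box=None):
    m=(lidmask(im)>9)
    if box is not None:
        b=np.zeros(m.shape,bool);b[box[0]:box[1],box[2]:box[3]]=1;m&=b
    for k in blobs(m,400)[:3]: print(k[:,0].mean(0).round(),rect(ray(c,k[:,0],z)))
E
python3 - <<'E'
from h import *;import pickle
s,w=pickle.load(open('w0.pkl','rb'));c=wcam(s,w);lid(c,w['img'],box=(60,190,200,360))
print(ray(c,[(228,80),(329,80),(328,167),(231,166)],.071))
E
```

```text
[279. 122.] (array([503.5,  11.1]), array([113.4,  92.9]), 83.7)
[[ 0.55804918  0.06295109]
 [ 0.54553308 -0.05116132]
 [ 0.4471016  -0.04319992]
 [ 0.46123428  0.0742779 ]]
```

arm_command:
  travel:
    - [0,0,-0.1]
    - [0,0,-0.2]
    - [0,0,-0.3]
    - [0,0,-0.4]
    - [0,0,-0.46]
    - [0,0,-0.5]
    - [0,0,-0.52]
    - [0,0,-0.52]
  delta_rot:
    - [0,0,0]
    - [0,0,0]
    - [0,0,0]
    - [0,0,0]
    - [0,0,0]
    - [0,0,0]
    - [0,0,0]
    - [0,0,0]

```text
time_s: 3.65
tcp_pos: [0.4301, 0.016, 0.0353]
eef_rot: [180.0, 0.0, -6.3]
contact_force: [0.3, -0.1, 0.2]
gripper_width: 0.0876
gripper_force: 0.0
```

```bash
python3 - <<'E'
from plant import r
import numpy as np
s=r.get_state();print(s['tcp_pos'],s['eef_rot'],s['contact_force'])
p0=s['tcp_pos'][:2]
# tin path -> TCP
x,y=.504,.0105;D=.0597
S=[0,60,95,158];TH=[-6.2,10,10,-1.8]
for k in range(0,159):
    th=np.radians(np.interp(k,S,TH))
    if k%8==0 or k==158:
        t=np.array([x,y])-D*np.array([np.cos(th),np.sin(th)])
        print(k,np.round([x,y],4),'d',((t-p0)/.5).round(3),'rot',round((np.degrees(th)+6.2)/90,3))
    x+=.001*np.cos(th);y+=.001*np.sin(th)
E
```

```text
[0.4301103  0.01599375 0.03532252] [ 1.79964123e+02  4.67874041e-02 -6.28236711e+00] [ 0.25900492 -0.14243041  0.22710217]
0 [0.504  0.0105] d [0.029 0.002] rot 0.0
8 [0.512  0.0098] d [ 0.045 -0.004] rot 0.024
16 [0.52   0.0093] d [ 0.06  -0.009] rot 0.048
24 [0.528  0.0092] d [ 0.076 -0.014] rot 0.072
32 [0.5359 0.0094] d [ 0.092 -0.018] rot 0.096
40 [0.5439 0.0098] d [ 0.109 -0.022] rot 0.12
48 [0.5519 0.0106] d [ 0.125 -0.025] rot 0.144
56 [0.5598 0.0117] d [ 0.141 -0.027] rot 0.168
64 [0.5677 0.013 ] d [ 0.158 -0.027] rot 0.18
72 [0.5756 0.0144] d [ 0.173 -0.024] rot 0.18
80 [0.5835 0.0158] d [ 0.189 -0.021] rot 0.18
88 [0.5913 0.0172] d [ 0.205 -0.018] rot 0.18
96 [0.5992 0.0186] d [ 0.221 -0.015] rot 0.178
104 [0.6071 0.0199] d [ 0.236 -0.01 ] rot 0.161
112 [0.6151 0.0209] d [ 0.251 -0.004] rot 0.145
120 [0.623  0.0218] d [0.267 0.001] rot 0.128
128 [0.631  0.0224] d [0.283 0.005] rot 0.111
136 [0.639  0.0229] d [0.298 0.009] rot 0.095
144 [0.647  0.0231] d [0.314 0.013] rot 0.078
152 [0.655  0.0231] d [0.33  0.016] rot 0.061
158 [0.661 0.023] d [0.342 0.018] rot 0.049
```

arm_command:
  travel:
    - [0.01,0,0]
    - [0.02,0,0]
    - [0.029,0.002,0]
    - [0.037,-0.001,0]
    - [0.045,-0.004,0]
    - [0.052,-0.006,0]
    - [0.06,-0.009,0]
    - [0.068,-0.011,0]
    - [0.076,-0.014,0]
    - [0.084,-0.016,0]
    - [0.092,-0.018,0]
    - [0.1,-0.02,0]
    - [0.109,-0.022,0]
    - [0.117,-0.023,0]
    - [0.125,-0.025,0]
    - [0.133,-0.026,0]
    - [0.141,-0.027,0]
    - [0.15,-0.027,0]
    - [0.158,-0.027,0]
    - [0.158,-0.027,0]
  delta_rot:
    - [0,0,0]
    - [0,0,0]
    - [0,0,0]
    - [0,0,0.012]
    - [0,0,0.024]
    - [0,0,0.036]
    - [0,0,0.048]
    - [0,0,0.06]
    - [0,0,0.072]
    - [0,0,0.084]
    - [0,0,0.096]
    - [0,0,0.108]
    - [0,0,0.12]
    - [0,0,0.132]
    - [0,0,0.144]
    - [0,0,0.156]
    - [0,0,0.168]
    - [0,0,0.175]
    - [0,0,0.18]
    - [0,0,0.18]

```text
time_s: 6.15
tcp_pos: [0.51, 0.0024, 0.0357]
eef_rot: [-180.0, -0.1, 9.9]
contact_force: [0.3, -0.4, -0.4]
gripper_width: 0.0873
gripper_force: 0.1
```

```bash
python3 - <<'E'
from h import *
from plant import r,viewer
s=r.get_state();w=viewer.capture('wrist');d=viewer.capture('scene');e=viewer.capture('side')
print(s['tcp_pos'],s['eef_rot'],s['contact_force'])
lid(wcam(s,w),w['img'],box=(0,250,150,420));lid(d,d['img'],box=(170,250,250,400));lid(e,e['img'],box=(160,240,240,340))
cv2.imwrite('pics/m1.png',np.hstack([cv2.resize(d['img'][130:300,200:440],(480,340)),cv2.resize(w['img'],(320,240),interpolation=3)[:,:] if 0 else cv2.resize(w['img'],(320,340))])[...,::-1])
E
```

```text
[0.50999602 0.00236312 0.03570234] [-1.79998892e+02 -5.92650300e-02  9.88698598e+00] [ 0.25808339 -0.40608811 -0.43060348]
[284. 124.] (array([574. ,  12.1]), array([ 81.3, 100.4]), 9.8)
[302. 206.] (array([573.6,  13.3]), array([ 88.2, 112.5]), 10.4)
[375. 220.] (array([676. , 169.7]), array([64.8, 63.5]), 38.0)
```

View pics/m1.png

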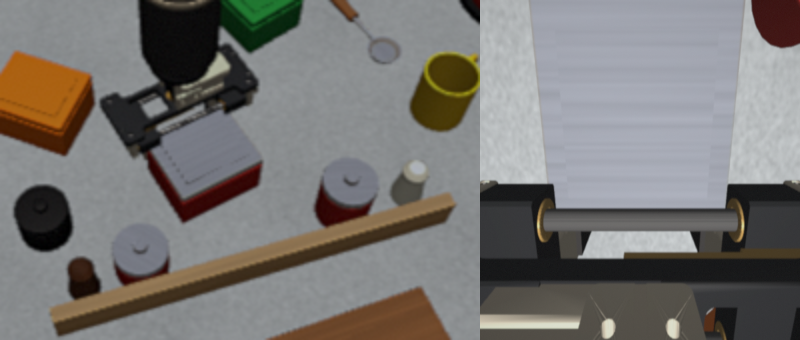

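The tin follows the fingers squarely. It is now at about (0.572, 0.013) with yaw 10°, and both canisters are untouched. Next comes the second leg.

```bash
python3 - <<'E'
import numpy as np
p0=np.array([.510,.0024]);x,y=.5715,.0129;D=.0615
S=[0,15,48,88,200];TH=[9.9,15,15,-1.8,-1.8]
for k in range(0,90):
    th=np.radians(np.interp(k,S,TH))
    if k%5==0:
        t=np.array([x,y])-D*np.array([np.cos(th),np.sin(th)])
        print(k,np.round([x,y],4),'d',((t-p0)/.5).round(3),'rot',round((np.degrees(th)-9.9)/90,3))
    x+=.001*np.cos(th);y+=.001*np.sin(th)
E
```

```text
0 [0.5715 0.0129] d [ 0.002 -0.   ] rot 0.0
5 [0.5764 0.0138] d [ 0.012 -0.002] rot 0.019
10 [0.5813 0.0149] d [ 0.023 -0.003] rot 0.038
15 [0.5862 0.0161] d [ 0.033 -0.004] rot 0.057
20 [0.591  0.0174] d [ 0.043 -0.002] rot 0.057
25 [0.5958 0.0187] d [0.053 0.001] rot 0.057
30 [0.6006 0.02  ] d [0.062 0.003] rot 0.057
35 [0.6055 0.0213] d [0.072 0.006] rot 0.057
40 [0.6103 0.0226] d [0.082 0.008] rot 0.057
45 [0.6151 0.0239] d [0.091 0.011] rot 0.057
50 [0.62   0.0251] d [0.101 0.015] rot 0.047
55 [0.6248 0.0263] d [0.109 0.022] rot 0.024
60 [0.6297 0.0273] d [0.118 0.028] rot 0.001
65 [0.6347 0.0281] d [0.127 0.034] rot -0.023
70 [0.6396 0.0287] d [0.137 0.04 ] rot -0.046
75 [0.6446 0.0291] d [0.146 0.046] rot -0.069
80 [0.6496 0.0293] d [0.156 0.051] rot -0.093
85 [0.6546 0.0294] d [0.166 0.055] rot -0.116
```

arm_command:
  travel:
    - [0.002,0,0]
    - [0.012,-0.002,0]
    - [0.023,-0.003,0]
    - [0.033,-0.004,0]
    - [0.043,-0.002,0]
    - [0.053,0.001,0]
    - [0.062,0.003,0]
    - [0.072,0.006,0]
    - [0.082,0.008,0]
    - [0.091,0.011,0]
    - [0.101,0.015,0]
    - [0.109,0.022,0]
    - [0.118,0.028,0]
    - [0.127,0.034,0]
    - [0.137,0.04,0]
    - [0.146,0.046,0]
    - [0.156,0.051,0]
    - [0.166,0.055,0]
    - [0.17,0.055,0]
    - [0.17,0.055,0]
  delta_rot:
    - [0,0,0]
    - [0,0,0.019]
    - [0,0,0.038]
    - [0,0,0.057]
    - [0,0,0.057]
    - [0,0,0.057]
    - [0,0,0.057]
    - [0,0,0.057]
    - [0,0,0.057]
    - [0,0,0.057]
    - [0,0,0.047]
    - [0,0,0.024]
    - [0,0,0]
    - [0,0,-0.023]
    - [0,0,-0.046]
    - [0,0,-0.069]
    - [0,0,-0.093]
    - [0,0,-0.116]
    - [0,0,-0.13]
    - [0,0,-0.13]

```text
time_s: 8.8
tcp_pos: [0.5949, 0.0299, 0.0357]
eef_rot: [-180.0, -0.1, -1.8]
contact_force: [-0.6, -0.1, -0.3]
gripper_width: 0.0876
gripper_force: 0.0
```

```bash
python3 - <<'E'
from h import *
from plant import r,viewer
s=r.get_state();w=viewer.capture('wrist');d=viewer.capture('scene')
print(s['tcp_pos'],s['eef_rot'],s['contact_force'])
lid(wcam(s,w),w['img'],box=(0,250,150,420));lid(d,d['img'],box=(170,290,250,400))
E
```

```text
[0.59493473 0.02986467 0.03573692] [-1.79983651e+02 -6.84144994e-02 -1.82601073e+00] [-0.59634301 -0.08054092 -0.28705206]
[284. 124.] (array([659.5,  26.3]), array([100.4,  81.3]), 88.1)
[320. 232.] (array([659.8,  28.7]), array([113. ,  88.8]), 87.9)
[270. 254.] (array([ 678.2, -108.1]), array([59.9, 63.3]), 71.0)
[375. 220.] (array([676.3, 170. ]), array([64.7, 64. ]), 70.5)
```

arm_command:
  travel:
    - [0.004,0,0]
    - [0.008,0,0]
    - [0.012,0,0]
    - [0.015,0,0]
    - [0.015,0,0]
  delta_rot:
    - [0,0,0]
    - [0,0,0]
    - [0,0,0]
    - [0,0,0]
    - [0,0,0]

```text
time_s: 9.52
tcp_pos: [0.6012, 0.0296, 0.0355]
eef_rot: [180.0, 0.1, -1.8]
contact_force: [-5.6, 0.3, 3.6]
gripper_width: 0.0876
gripper_force: 2.7
```

arm_command:
  travel:
    - [0.003,0,0]
    - [0.006,0,0]
    - [0.006,0,0]
  delta_rot:
    - [0,0,0]
    - [0,0,0]
    - [0,0,0]

```text
time_s: 9.9
tcp_pos: [0.6012, 0.0294, 0.0351]
eef_rot: [179.9, 0.4, -1.8]
contact_force: [-15.4, 3.2, 11.8]
gripper_width: 0.0877
gripper_force: 8.2
```

Motion has stopped and the force has risen to 15 N, so the tin is against the rail. I'll back off straight and check.

arm_command:
  travel:
    - [-0.01,0,0]
    - [-0.03,0,0]
    - [-0.08,0,0]
    - [-0.12,0,0]
    - [-0.12,0,0.1]
    - [-0.12,0,0.2]
    - [-0.12,0,0.3]
    - [-0.12,0,0.4]
    - [-0.12,0,0.5]
    - [-0.12,0,0.5]
    - [-0.12,0,0.5]
  delta_rot:
    - [0,0,0]
    - [0,0,0]
    - [0,0,0]
    - [0,0,0]
    - [0,0,0]
    - [0,0,0]
    - [0,0,0]
    - [0,0,0]
    - [0,0,0]
    - [0,0,0]
    - [0,0,0]

```text
time_s: 11.28
tcp_pos: [0.5444, 0.0298, 0.2853]
eef_rot: [-180.0, -0.0, -1.8]
contact_force: [0.1, 0.1, -0.5]
gripper_width: 0.0874
gripper_force: 0.0
```

```bash
python3 - <<'E'
from h import *
from plant import r,viewer
s=r.get_state();w=viewer.capture('wrist');d=viewer.capture('scene');e=viewer.capture('side')
print(s['tcp_pos'],s['eef_rot'],s['contact_force'])
c=wcam(s,w);lid(c,w['img'],box=(0,250,0,560));lid(d,d['img'],box=(170,290,250,400));lid(e,e['img'],box=(140,250,240,370))
im=w['img'];h=cv2.cvtColor(im,cv2.COLOR_RGB2HSV)
T=(h[...,0]>10)&(h[...,0]<22)&(h[...,1]>70)&(h[...,2]>115);T[240:]=0
for k in blobs(T,300)[:2]: print('tan',k[:,0].mean(0),rect(ray(c,k[:,0],.05)))
cv2.imwrite('pics/f.png',np.hstack([cv2.resize(d['img'][150:300,220:420],(400,300)),cv2.resize(w['img'],(400,300))])[...,::-1])
E
```

```text
[0.54442671 0.02976363 0.28534627] [-1.79960221e+02 -3.48409441e-02 -1.83772212e+00] [ 0.07200722  0.14459176 -0.51269949]
[277.  81.] (array([661.3,  29.7]), array([113.6,  92.8]), 88.1)
[148.  70.] (array([678.5, 170.2]), array([67.1, 67.5]), 5.6)
[394.  74.] (array([666.6, -99.2]), array([64.1, 62. ]), 88.1)
[320. 233.] (array([664.1,  28.6]), array([112.3,  91.2]), 88.1)
[270. 254.] (array([ 678.2, -108.1]), array([59.9, 63.2]), 71.0)
[375. 220.] (array([677.8, 169.7]), array([65.1, 61. ]), 70.5)
[312. 182.] (array([662. ,  25.6]), array([112.6,  95.7]), 87.6)
tan [275.50630252  29.14390756] (array([720.5,  29.8]), array([515.4,  18.1]), 88.1)
```

View pics/f.png

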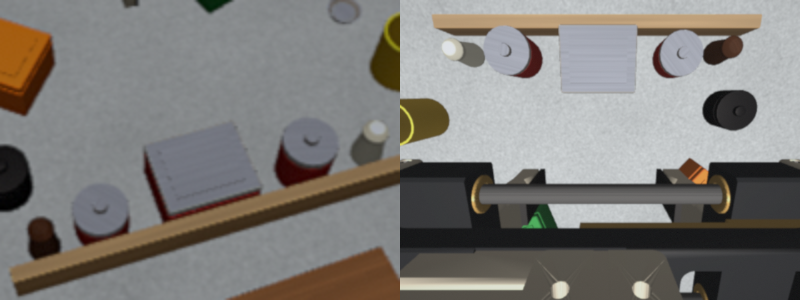

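The picture shows the tin flush with the rail and midway between the unmoved canisters. It measures about 60 mm from the rail's centreline and parallel to it, and the hand is clear.

```bash
python3 -c "
from plant import close_job
print(close_job())"
```

```text
the job is handed in; nothing more can be done
None
```

The red tin stands flush against the rail, parallel to it and about midway between the two canisters. The canisters have not moved, the hand is clear, and the job is handed in; no verdict was returned.

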